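Press the star puzzle together

TASK

Lay the loose red star layer squarely on top of the two puzzle layers waiting on the craft press, letting go of it there. Then push the press's yellow pedal fully down to its stop so that the pad presses the pile, hold it down for about a second and let it spring back up. The pile must end neat and still under the press, and the other toys must stay where they are.

Things in the scene. Friction and masses are not known exactly. Their poses are not given: they have to be found in the camera images.
- red_layer: Red acrylic top layer of the puzzle, a flat slab 84 (own x) x 52 (own y) x 12 (z) mm, 62 g, with a yellow eight-pointed star painted on top; starts flat on the windowsill. Origin: centre of its underside, z up.
- blue_layer: Blue layer, same 84 x 52 x 12 mm slab, loose, lying on the plywood layer on the press bed. Origin: centre of its underside; its top is 12 mm above that. x is its long axis. The red layer goes on it, edges flush; either way round will do.
- base_layer: Plywood bottom layer, same 84 x 52 x 12 mm slab, loose on the press bed, under the blue one. Origin: centre of its underside.
- press: Craft press fixed to the sill; pale wooden base 16 mm high spans own x -90 to 120, own y -125 to 125 mm. Origin on the sill; own +x points away from the robot at yaw 0. Bed with the pile at own (0, 70), pedal at own y -70. At the back: green gear housing, own x 63 to 105, y -33 to 37, 68 mm high; two green cheeks 78 mm high at own x 80, y 44 and 96, holding the presser arm.
- press_bed (a point): Centre of the press bed on the top of the base plate, 16 mm above the sill, axes as the press. The pile lies here within some mm.
- pedal_tread (a point): Point on the pedal's upper face where to press, on its midline, 20 mm from its toe and 110 mm from its hinge; moves with the pedal. Yellow pedal with black ribs, 130 x 60 x 8 mm, hinged at its far end (press own x 80, z 34 mm); its toe, towards press -x, is raised at rest. This point is about 79 mm above the sill at rest, 38 mm at the stop.
- pedal (a joint): Pedal angle, rad: 0 at rest (raised), 0.38 at its stop (level). A spring pushes it back; at the tread, about 3 N starts it and 8 to 14 N hold it at the stop.
- press_pad: Black round sprung rubber pad, 32 mm across, near the end of the 84 mm aluminium presser arm; origin on the arm, 14 mm behind the pad's face. Hinged 64 mm up behind the pile (press own x 80), the arm stands upright at rest, up to 150 mm; geared to the pedal, it swings towards own -x and lays the pad on the pile as the pedal reaches its stop. Do not hit it; carry things over it.
- spinning_top: Bystander: chrome spinning top standing on its foot, 62 mm across, 58 mm high. Origin under its centre.
- marble_bowl: Bystander: white ceramic bowl of marbles, 90 mm across, 42 mm high. Origin under its centre.
- crayon_case: Bystander: blue plastic flip-top crayon case standing open, 110 x 170 mm, box 34 mm high, lid up to 126 mm at its +x side. Origin under its centre.
- nesting_boxes: Bystander: tower of three wooden nesting boxes, 110 mm square at the foot, 150 mm high. Origin under its centre.
Mind the look-alikes: they are no part of the job. Several things have the shape of the red_layer; the one meant has the colours described above.

How it is judged (in metres and radians):
On the way, in this order (a step that is already met when the one before it is completed fails the run):
1. the red layer lies flat and squarely on the blue one (within 7 mm each way and 7 degrees), let go, the pile on the press bed (x of red_layer in the frame of blue_layer between -0.007 and 0.007 m and y of red_layer in the frame of blue_layer between -0.007 and 0.007 m and z of red_layer in the frame of blue_layer between 0.009 and 0.015 m and angle between the x axis of red_layer and the x axis of blue_layer, either way round below 0.12 rad and angle between red_layer's own z axis and vertical below 0.06 rad and horizontal distance between blue_layer and base_layer below 0.008 m and angle between the x axis of blue_layer and the x axis of base_layer, either way round below 0.12 rad and z of blue_layer in the frame of base_layer between 0.009 and 0.015 m and horizontal distance between red_layer and press_bed below 0.02 m and contact force between the fingers and red_layer below 0.1 N and linear speed of red_layer below 0.02 m/s), for 0.2 s.
2. the pedal is held at its stop (beyond 0.35 rad) with the pad pressing on the red layer, for 0.4 s (value of joint pedal above 0.35 rad and contact force between press_pad and red_layer above 0.4 N), for 0.4 s.
At the end, for the whole second after the job is handed in: The red layer lies flat on the blue layer (within 8 mm along and across, and 7 degrees), the blue on the plywood one (within 8 mm and 7 degrees), the pile centred within 20 mm of the press bed's centre and at rest, and the pedal sprung back up (below 0.05 rad) (x of red_layer in the frame of blue_layer between -0.008 and 0.008 m and y of red_layer in the frame of blue_layer between -0.008 and 0.008 m and z of red_layer in the frame of blue_layer between 0.009 and 0.015 m and angle between the x axis of red_layer and the x axis of blue_layer, either way round below 0.12 rad and angle between red_layer's own z axis and vertical below 0.06 rad and horizontal distance between blue_layer and base_layer below 0.008 m and angle between the x axis of blue_layer and the x axis of base_layer, either way round below 0.12 rad and z of blue_layer in the frame of base_layer between 0.009 and 0.015 m and horizontal distance between red_layer and press_bed below 0.02 m and value of joint pedal below 0.05 rad and linear speed of each of red_layer, blue_layer, base_layer below 0.01 m/s); the robot touches nothing.
It fails at once if another toy is moved by more than 30 mm (distance of any of spinning_top, marble_bowl, crayon_case, nesting_boxes from where it was at the start of the episode above 0.03 m).
It fails at once if the bowl, the tower or the spinning top is tipped by more than 17 degrees (angle between any of marble_bowl, nesting_boxes, spinning_top's own z axis and vertical above 0.3 rad).
It also fails if it takes over 45 s, if anything falls off the work surface, if the arm or the gripper's body presses on something with over 40 N, if the wrist force passes 120 N, or if a joint passes its speed limit or range.

ROBOT

A 6-joint arm with a two-finger parallel gripper is mounted at the origin on the work surface. World frame = base frame: x ahead of the robot, y to its left, z up, the work surface at z = 0. Lengths are in mm, angles in rad, forces in N, time in s.
With the tool pointing down it reaches from about 275 to 750 mm from the base axis. Payload 10.2 kg.
Tool frame: the origin (TCP) lies between the finger pads; the fingertips stand 8 mm ahead of it and the grasp point (between the pads) lies 11 mm behind it; z points along the fingers, y is the line along which they close (so a half turn about z gives the same grasp; the last joint's range is limited). The gripper opens to 85 mm and grips with 20 to 120 N. Pads are 22 mm wide; open, the fingers measure 114 mm over their backs; the gripper's body (76 mm by 85 mm) begins 54 mm behind the grasp point. The pads swing forward as they close: fully open they stand 13 mm farther back than shut.
Start: joints at [-1.358, 0.313, 1.498, -0, 1.331, -0.223], TCP at [221.61, -475.942, 239.294] pointing down, gripper open.
Joint ranges: [-2.94, 2.94], [-0.97, 2.17], [0.19, 2.56], [-1.23, 4.37], [0.02, 3.11], [-2.88, 2.88]. Speed limits (rad/s): [2.39, 2.39, 3.01, 3.14, 3.14, 3.14].

INTERFACE

Orientations are given as a unit quaternion [w, x, y, z].
In Python, from rig import * gives the robot as it stands.
- The arm moves only by the shell command python3 -m handwheel 'ROWS' [FORCE]. ROWS is JSON, a list that holds one entry, the list of rows, each a list of 7 numbers: the shift along the world's x, y, z in mm, then the turn, a rotation vector about the world's x, y, z in degrees, then the opening, from -1 (shut) to 1 (fully open). A call has 1 to 8 rows; each row shifts and turns the commanded pose from where the row before left it; what a row does not reach is not made up. A row lasts 1/8 s, in which the tool goes at most 62.5 mm and 10.7 degrees, less where a joint would pass 70% of its speed; a pose out of reach is approached as far as the arm can. A call is refused whole if a number of a shift passes 62.5 or a number of a turn 10.7, either way. A call with a gripper value outside its range is refused whole. The fingers move at their own pace and stop on an object; FORCE is the grip in N (left out, the last holds). Time passes only in rows, so rows that do not move let the fingers close. It gives the time, the measured TCP pose, the force, the opening and the grip force at its end, in the units of the state.
- sense(): the state, without advancing time (a new reading comes with each control period).
- capture(name): name is "scene" or "side" or "wrist"; returns a dict with "image" (400x640x3 uint8, red, green, blue), "fx", "fy", "cx", "cy" (pixels), "dist_coeffs" ([k1, k2, p1, p2, k3] as OpenCV has them; the pictures are not rectified), "rvec" (rotation vector, rad) and "tvec" (3), from world to camera coordinates, as OpenCV has them; the wrist camera has in their place "hand_eye" (4x4, takes a point from camera to tool coordinates, whose origin is the TCP and whose axes are the flange's). Camera axes: x right, y down, z forward; pixel columns grow to the right and rows downward; lengths in mm; the calibration is good to about 2 mm. A picture is of the moment at which its call begins: read the wrist's pose just before it. There is no depth.
- finish_job(): hands the job in; it is judged then, once.
The state is a dict: "time_s": time; "joints": joint angles; "dq": joint speeds; "tau": joint torques, N m; "eef_pos": TCP position; "ee_rot": TCP orientation; "force": force on the tool from outside, world axes, zero at the start; "wrist_torque": the same for the moment, N m; "grip_width": opening from 0.0 (shut) to 1.0 (fully open); "grip_force": force on a finger pad.
Only numpy, scipy, OpenCV 4.12 (cv2) and the standard library are available. Lean on these libraries where they do the work, as an engineer would, in place of code of your own. Each camera call takes 0.05 s, during which the arm holds its last target. There are 200 camera calls.

## Working session

There is one attempt and no reset: what is moved stays moved. The work goes in short steps, Python scripts to look and compute and a shell command to move; the robot and the scene stay as the last step left them, time stands still between calls to the robot, and variables do not carry over. Pictures are saved under pics/ and viewed, at most 10 in all, crops included, and the job is handed in when it is done.

```bash
mkdir -p pics; ls
cat > h.py <<'E'
from rig import *
import numpy as np, cv2, pickle
def snap(n,f):
    s=sense(); c=capture(n); cv2.imwrite(f'pics/{f}.png',c['image'][:,:,::-1]); pickle.dump((s,c),open(f'pics/{f}.pkl','wb')); return s,c
E
python3 - <<'E'
from h import *
for n in('scene','side'):
    s,c=snap(n,n+'0'); print(c['fx'],c['cx'],c['rvec'],c['tvec'],c['dist_coeffs'])
print(s)
E
```

```text
pics
375.58211480519475 315.83415812117937 [ 2.05296362  1.23122656 -0.53045247] [-237.76356356 -272.4550331  1671.69324911] [-0.02838545  0.          0.          0.          0.        ]
437.8347758311369 305.92717312661347 [ 0.94242822 -2.35443641  1.20938132] [ 399.81404831  328.15207782 1028.54724229] [-0.07259996  0.          0.          0.          0.        ]
{'time_s': 0.05, 'joints': array([-1.35839295e+00,  3.13440416e-01,  1.49844615e+00, -2.96503666e-06,
        1.33097805e+00, -2.23377774e-01]), 'dq': array([-5.57460529e-04, -7.98580838e-04, -2.76023964e-03,  1.04021100e-03,
        4.94036978e-08,  8.26515951e-04]), 'tau': array([ 1.53913232e-03, -4.13344860e+01, -2.60481888e+01, -2.94318716e-04,
        2.78516694e-03,  1.48199511e-06]), 'eef_pos': array([ 221.5581292 , -475.68827231,  238.7365539 ]), 'ee_rot': array([-6.35980843e-04,  9.76355343e-01,  2.16170858e-01,  2.04990044e-06]), 'force': array([-0.15965563, -0.18331427, -0.11924074]), 'wrist_torque': array([ 0.01804626, -0.03397316, -0.00866277]), 'grip_force': 0.0, 'grip_width': 1.0009942297267065}
```

View pics/scene0.png

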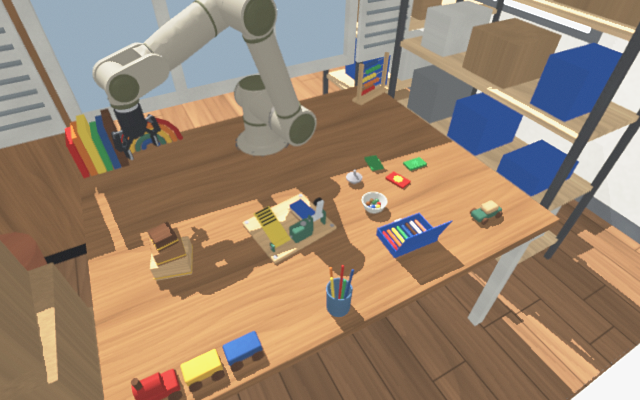

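View pics/side0.png

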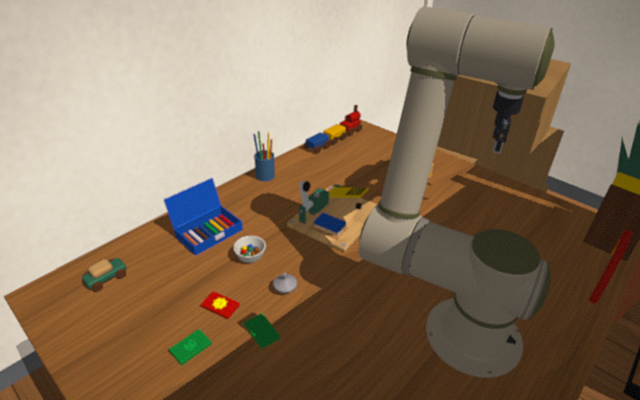

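The scene view shows the press at about (290,228), with the blue layer at (302,210) and the yellow pedal at (270,228). The candidates for the red layer are the red slab with a yellow star at scene (398,180) / side (220,304), the bright green slab at (415,164) / (190,346) and the dark green slab at (374,162) / (262,330). Only the first is red with a yellow star, so that is the one. I'll measure it now and check it in an enlarged crop.

```bash
cat >> h.py <<'E'
from scipy.spatial.transform import Rotation as R
def rays(s,c,px):
    K=np.array([[c['fx'],0,c['cx']],[0,c['fy'],c['cy']],[0,0,1]])
    u=cv2.undistortPoints(np.asarray(px,np.float64).reshape(-1,1,2),K,np.array(c['dist_coeffs'])).reshape(-1,2)
    d=np.c_[u,np.ones(len(u))]
    if 'rvec' in c:
        M=cv2.Rodrigues(np.array(c['rvec'],float))[0]; o=-M.T@np.array(c['tvec'],float).ravel(); return o,d@M
    H=np.array(c['hand_eye']); q=s['ee_rot']; T=R.from_quat([q[1],q[2],q[3],q[0]]).as_matrix()
    A=T@H[:3,:3]; return T@H[:3,3]+s['eef_pos'],d@A.T
def plane(s,c,px,z):
    o,d=rays(s,c,px); return o+d*((z-o[2])/d[:,2])[:,None]
def blob(c,roi,lo,hi):
    hsv=cv2.cvtColor(c['image'],cv2.COLOR_RGB2HSV); m=cv2.inRange(hsv,np.array(lo),np.array(hi))
    if lo[0]<0: m=cv2.inRange(hsv,np.array((0,)+lo[1:]),np.array(hi))|cv2.inRange(hsv,np.array((180+lo[0],)+lo[1:]),np.array((180,255,255)))
    k=np.zeros_like(m); x0,y0,x1,y1=roi; k[y0:y1,x0:x1]=m[y0:y1,x0:x1]
    k=cv2.morphologyEx(k,cv2.MORPH_CLOSE,np.ones((3,3),np.uint8))
    cs=cv2.findContours(k,cv2.RETR_EXTERNAL,cv2.CHAIN_APPROX_NONE)[0]
    return max(cs,key=cv2.contourArea).reshape(-1,2)
def rect(s,c,px,z):
    P=plane(s,c,px,z)[:,:2].astype(np.float32); r=cv2.minAreaRect(P); a=r[2]
    if r[1][1]>r[1][0]: a+=90
    return np.round(r[0],1),np.round(sorted(r[1]),1),round((a+90)%180-90,1)
E
python3 - <<'E'
from h import *
L=lambda f:pickle.load(open(f'pics/{f}.pkl','rb'))
for f,rr,br,yr in(('scene0',(382,168,415,192),(285,195,316,225),(245,200,295,250)),('side0',(198,288,245,322),(308,210,350,240),(325,180,372,205))):
    s,c=L(f)
    print(f,'red',rect(s,c,blob(c,rr,(-8,120,70),(30,255,255)),12))
    print('blue',rect(s,c,blob(c,br,(105,120,50),(130,255,255)),52))
    b=blob(c,yr,(22,120,90),(35,255,255)); print('ped',rect(s,c,b,75), plane(s,c,[b.mean(0)],60))
    print('top',plane(s,c,[(354,178) if f=='scene0' else (285,285)],25),'bowl',plane(s,c,[(374,200) if f=='scene0' else (249,246)],40))
s,c=L('side0'); a=c['image'][270:350,160:290]; b=c['image'][170:260,270:400]
s,d=L('scene0'); e=d['image'][150:200,360:435]; g=d['image'][180:265,235:345]
ims=[cv2.resize(i,(400,290),interpolation=cv2.INTER_CUBIC) for i in(a,b,e,g)]
cv2.imwrite('pics/crop.png',np.vstack([np.hstack(ims[:2]),np.hstack(ims[2:])])[:,:,::-1])
E
```

```text
scene0 red (array([517.2, 356.5]), array([126.5, 151.2]), -35.4)
blue (array([522.6, -62.8]), array([49.2, 80.4]), 8.7)
ped (array([ 564.6, -192.1]), array([ 59.8, 172.8]), 1.0) [[ 556.07388594 -187.60221887   60.        ]]
top [[441.49510606 199.99085075  25.        ]] bowl [[591.97745899 187.28912233  40.        ]]
side0 red (array([505.1, 360.7]), array([106.6, 129.6]), 44.3)
blue (array([490.1, -37.1]), array([55.6, 82.7]), 10.4)
ped (array([ 530.1, -173. ]), array([ 60.5, 128.9]), 44.0) [[ 540.22916152 -182.21985823   60.        ]]
top [[424.98565062 211.24079626  25.        ]] bowl [[592.03904275 188.00469126  40.        ]]
```

View pics/crop.png

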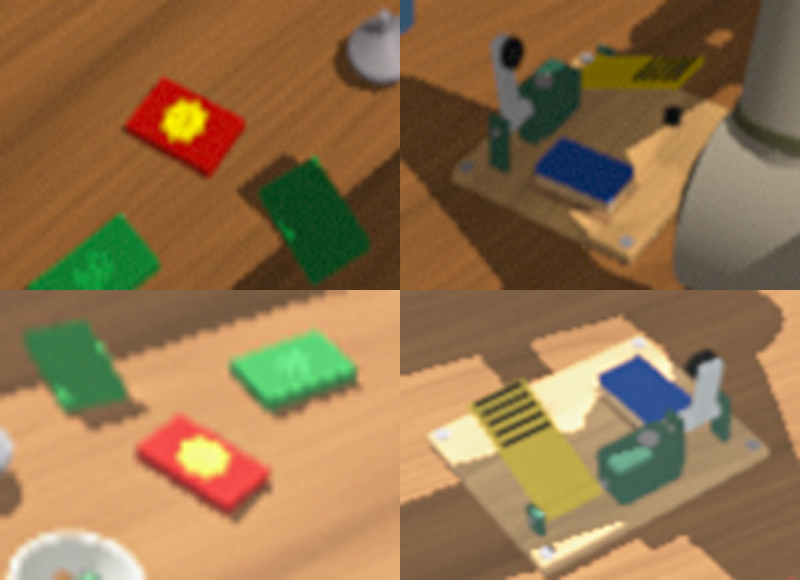

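The crop shows the star slab clearly (top left, centre (185,122)), and it is the only red one, so the choice is confirmed. The blue layer is on the press bed and the presser arm is upright. I'll redo the red and blue measurements with tighter masks and the right heights.

```bash
python3 - <<'E'
from h import *
L=lambda f:pickle.load(open(f'pics/{f}.pkl','rb'))
for f,rr,br,yr in(('scene0',(382,168,415,192),(285,195,316,225),(245,200,295,250)),('side0',(198,288,245,322),(308,210,350,240),(325,180,372,205))):
    s,c=L(f)
    print(f,'red',rect(s,c,blob(c,rr,(-8,185,100),(6,255,255)),8))
    print('blue',rect(s,c,blob(c,br,(105,120,50),(130,255,255)),40))
E
python3 -m handwheel '[[[20,60,0,0,0,0,1],[20,60,0,0,0,0,1],[20,60,0,0,0,0,1],[20,60,0,0,0,0,1],[20,60,0,0,0,0,1],[20,60,0,0,0,0,1],[20,60,0,0,0,0,1],[20,60,0,0,0,0,1]]]'
```

```text
scene0 red (array([552.4, 349.9]), array([0. , 3.8]), 61.9)
blue (array([511.7, -57.7]), array([49.9, 81.5]), 8.7)
side0 red (array([507.6, 359.9]), array([56.5, 87.5]), 14.9)
blue (array([499.5, -48.7]), array([56.5, 84. ]), 10.4)
time_s: 1.1
eef_pos: [379.9, 0.4, 239.4]
ee_rot: [0.0, 0.976, 0.216, 0.0]
force: [1.2, -0.7, -0.4]
grip_width: 1.001
grip_force: 0.0
```

```bash
python3 - <<'E'
from h import *
s,c=snap('wrist','w1'); print(c['fx'],c['dist_coeffs'],np.round(c['hand_eye'],3)); print(plane(s,c,[(320,200),(0,0),(640,0),(640,400),(0,400)],30).round())
E
python3 -m handwheel '[[[15,50,0,0,0,0,1],[15,50,0,0,0,0,1],[15,50,0,0,0,0,1],[15,50,0,0,0,0,1],[15,50,0,0,0,0,1],[15,50,0,0,0,0,1],[15,50,0,0,0,0,1],[0,0,0,0,0,0,1]]]'
python3 - <<'E'
from h import *
s,c=snap('wrist','w2'); b=blob(c,(0,0,640,400),(-8,185,80),(6,255,255));print(len(b),b.min(0),b.max(0)); print('red',rect(s,c,b,11))
E
```

```text
312.8886059370366 [-0.01131247  0.          0.          0.          0.        ] [[  -0.      -0.962   -0.272   69.327]
 [   1.      -0.       0.      -0.765]
 [  -0.      -0.272    0.962 -134.761]
 [   0.       0.       0.       1.   ]]
[[ 351.  -13.   30.]
 [ 404.  359.   30.]
 [ 670. -212.   30.]
 [ 273. -554.   30.]
 [-112.  276.   30.]]
time_s: 2.15
eef_pos: [484.5, 350.6, 237.7]
ee_rot: [0.0, 0.976, 0.218, -0.001]
force: [-0.2, -0.9, -0.3]
grip_width: 1.002
grip_force: 0.0
227 [295 106] [349 184]
red (array([508.9, 360.8]), array([51.6, 83.4]), 15.9)
```

View pics/w1.png

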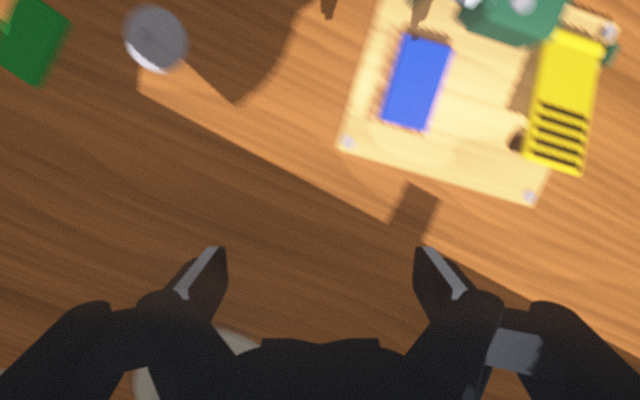

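View pics/w2.png

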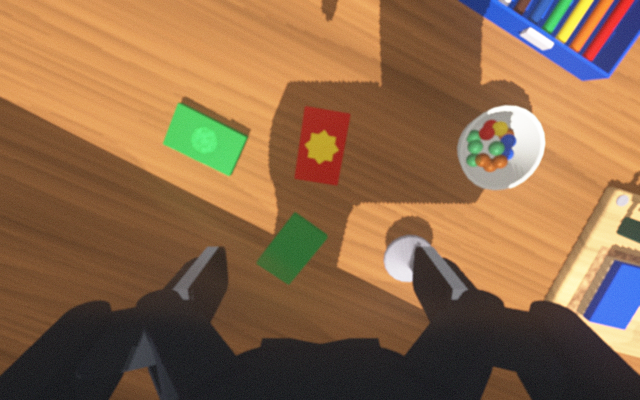

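The w1 view shows the blue layer at (417,82) and the pedal at (568,100). The w2 view shows the star slab at (322,146), clear of its green neighbours at (205,138) and (292,248). The red layer is at (509,361) with yaw 16°, so the tool has to turn -9.2°. I'll descend onto it.

```bash
python3 - <<'E'
from h import *
s,c=pickle.load(open('pics/w1.pkl','rb'))
print('eef',s['eef_pos'],s['dq'].round(3))
print('blue',rect(s,c,blob(c,(360,20,480,150),(105,120,50),(130,255,255)),40))
print('corners base',plane(s,c,[(348,142),(529,196),(612,33)],16).round(1))
print('ped px->z79',plane(s,c,[(554,134)],79).round(1))
b=blob(c,(515,20,610,185),(22,120,90),(35,255,255)); print(cv2.minAreaRect(b.astype(np.float32)))
E
python3 -m handwheel '[[[12,5,0,0,0,-4.6,1],[12,5,0,0,0,-4.6,1],[0,0,-50,0,0,0,1],[0,0,-50,0,0,0,1],[0,0,-50,0,0,0,1],[0,0,-30,0,0,0,1],[0,0,-20,0,0,0,1],[0,0,0,0,0,0,1]]]' 40
```

```text
eef [379.87982155   0.44924439 239.37346121] [ 1.409  0.303 -0.291  0.005 -0.016  1.4  ]
blue (array([504.7, -46. ]), array([45.7, 81.4]), 10.3)
corners base [[ 422.6  -14.3   16. ]
 [ 456.9 -238.9   16. ]
 [ 641.7 -215.2   16. ]]
ped px->z79 [[ 514.2 -177.7   79. ]]
((561.769287109375, 99.83521270751953), (67.63337707519531, 142.8435516357422), 11.488980293273926)
time_s: 3.2
eef_pos: [508.1, 356.9, 38.4]
ee_rot: [0.001, 0.991, 0.137, -0.001]
force: [0.3, 0.7, 0.5]
grip_width: 0.996
grip_force: 0.0
```

```bash
python3 -m handwheel '[[[1,4,0,0,0,0,1],[0,0,-14,0,0,0,1],[0,0,-14,0,0,0,1],[0,0,0,0,0,0,1]]]' 40
```

```text
time_s: 3.7
eef_pos: [508.9, 362.0, 9.6]
ee_rot: [0.0, 0.991, 0.137, -0.001]
force: [-0.3, -0.5, 0.4]
grip_width: 1.0
grip_force: 0.0
```

```bash
python3 -c "
from h import *
s=sense();print(s['eef_pos'],R.from_quat(s['ee_rot'][[1,2,3,0]]).as_matrix().round(4))"
```

```text
[508.87959893 362.00179205   9.6442071 ] [[ 9.623e-01  2.718e-01 -2.700e-03]
 [ 2.718e-01 -9.623e-01 -1.200e-03]
 [-2.900e-03  5.000e-04 -1.000e+00]]
```

```bash
python3 -m handwheel '[[[0,0,0,0,0,0,0],[0,0,0,0,0,0,-0.5],[0,0,0,0,0,0,-0.5],[0,0,0,0,0,0,-0.5],[0,0,0,0,0,0,-0.5]]]' 40
```

```text
time_s: 4.32
eef_pos: [510.1, 362.6, 12.1]
ee_rot: [-0.0, 0.991, 0.137, 0.001]
force: [-1.1, -0.4, 5.8]
grip_width: 0.593
grip_force: 42.1
```

The tips swung forward onto the sill as they closed (z was pushed up 2.5 mm). I'll grip again a bit higher so they don't reach past the slab's underside.

```bash
python3 -m handwheel '[[[0,0,0,0,0,0,0.5],[0,0,3,0,0,0,0.5],[0,0,3,0,0,0,0.5],[0,0,0,0,0,0,-0.5],[0,0,0,0,0,0,-0.5],[0,0,0,0,0,0,-0.5],[0,0,0,0,0,0,-0.5]]]' 40
```

```text
time_s: 5.2
eef_pos: [511.6, 363.1, 20.1]
ee_rot: [-0.001, 0.991, 0.137, 0.003]
force: [-0.6, -2.1, 15.7]
grip_width: 0.252
grip_force: 8.2
```

The grip slipped off. I'll open, raise and look.

```bash
python3 -m handwheel '[[[0,0,15,0,0,0,1],[0,0,30,0,0,0,1],[0,0,60,0,0,0,1],[0,0,60,0,0,0,1],[0,0,0,0,0,0,1],[0,0,0,0,0,0,1]]]' 40
python3 - <<'E'
from h import *
s,c=snap('wrist','w3'); b=blob(c,(0,0,640,400),(-8,185,80),(6,255,255));print(len(b),b.min(0),b.max(0)); print('red',rect(s,c,b,11),s['dq'].round(3),s['eef_pos'])
E
```

```text
time_s: 5.95
eef_pos: [509.3, 362.2, 181.8]
ee_rot: [0.0, 0.991, 0.137, -0.001]
force: [0.3, -0.4, -0.8]
grip_width: 1.002
grip_force: 0.0
262 [293 137] [346 220]
red (array([509.1, 362.9]), array([51.9, 84.9]), 15.9) [-0.     0.023  0.019 -0.    -0.     0.   ] [509.30372932 362.22465628 181.75016552]
```

View pics/w3.png

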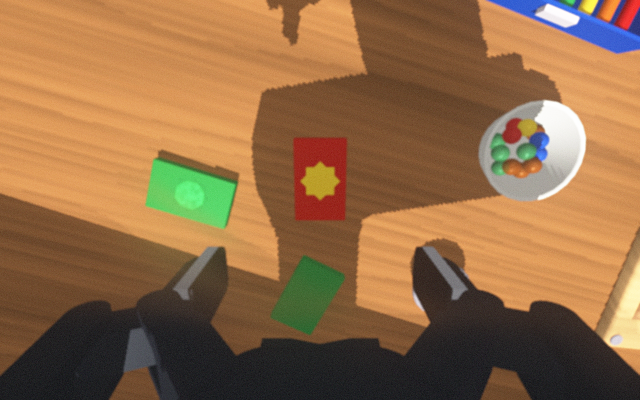

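The red layer still lies flat at (320,180) px, i.e. (509,363) with yaw 15.9°. The tips were too high and bit only the top edge, so I'll go deeper.

```bash
python3 -m handwheel '[[[0,0.5,-60,0,0,0,1],[0,0,-60,0,0,0,1],[0,0,-35,0,0,0,1],[0,0,-16,0,0,0,1],[0,0,-5,0,0,0,1],[0,0,0,0,0,0,1]]]' 40
```

```text
time_s: 6.75
eef_pos: [510.2, 363.2, 7.2]
ee_rot: [-0.0, 0.991, 0.137, 0.001]
force: [-0.2, -0.8, 0.1]
grip_width: 1.001
grip_force: 0.0
```

```bash
python3 -m handwheel '[[[0,0,-2,0,0,0,0.4],[0,0,0,0,0,0,-0.3],[0,0,0,0,0,0,-0.3],[0,0,0,0,0,0,-0.3],[0,0,0,0,0,0,-0.3]]]' 40
```

```text
time_s: 7.38
eef_pos: [510.1, 363.2, 5.2]
ee_rot: [-0.0, 0.991, 0.137, 0.001]
force: [-0.5, -0.5, 6.2]
grip_width: 0.599
grip_force: 42.6
```

```bash
python3 -m handwheel '[[[0,0,10,0,0,0,-0.3],[0,0,30,0,0,0,-0.3],[0,0,50,0,0,0,-0.3],[0,0,50,0,0,0,-0.3],[0,0,50,0,0,0,-0.3],[0,0,0,0,0,0,-0.3],[0,0,0,0,0,0,-0.3]]]' 40
python3 - <<'E'
from h import *
s,c=snap('wrist','w4'); b=blob(c,(0,0,640,400),(-8,185,80),(6,255,255));print(len(b),b.min(0),b.max(0)); print('eef',s['eef_pos'],'red',rect(s,c,b,s['eef_pos'][2]-5.2+12))
q=R.from_quat(s['ee_rot'][[1,2,3,0]]).as_matrix();print(np.degrees(np.arctan2(q[1,0],q[0,0])),q[:,2])
E
```

```text
time_s: 8.25
eef_pos: [509.3, 362.7, 193.6]
ee_rot: [0.0, 0.991, 0.137, -0.001]
force: [-0.2, -0.2, -0.6]
grip_width: 0.593
grip_force: 41.9
415 [260 174] [381 250]
eef [509.31093429 362.67717729 193.63940869] red (array([533.9, 370.1]), array([34.3, 51.2]), -73.2)
15.769927805925159 [-1.19628333e-03 -5.79043046e-04 -9.99999117e-01]
```

View pics/w4.png

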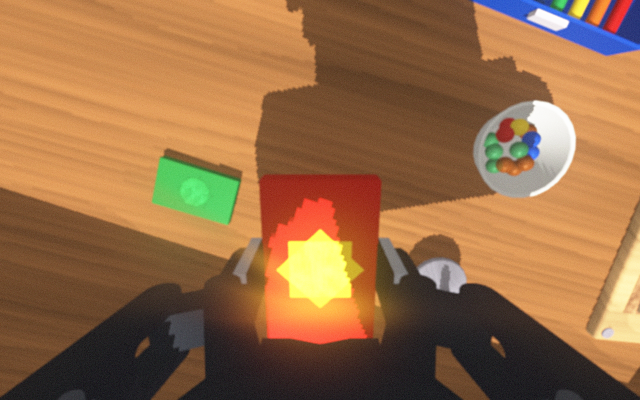

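The slab is held level and centred, with its far edge at row 175, columns 260–380. I'll carry it high to a viewpoint in front of the press.

```bash
python3 -m handwheel '[[[-13,-40,10,0,0,0,-0.3],[-14,-54,5,0,0,-2,-0.3],[-14,-54,0,0,0,-2,-0.3],[-14,-55,0,0,0,-1.5,-0.3],[-14,-55,0,0,0,0,-0.3],[-14,-55,0,0,0,0,-0.3],[-14,-55,0,0,0,0,-0.3],[-12,-55,0,0,0,0,-0.3]]]' 40
python3 -m handwheel '[[[0,0,0,0,0,0,-0.3],[0,0,0,0,0,0,-0.3],[0,0,0,0,0,0,-0.3]]]' 40
python3 - <<'E'
from h import *
s,c=snap('wrist','w5'); print('eef',s['eef_pos'],s['dq'].round(3),s['grip_force'])
b=blob(c,(0,0,640,173),(105,120,50),(130,255,255));print(b.min(0),b.max(0),'blue',rect(s,c,b,40))
q=R.from_quat(s['ee_rot'][[1,2,3,0]]).as_matrix();print(np.degrees(np.arctan2(q[1,0],q[0,0])),q[:,2])
b=blob(c,(0,0,640,400),(22,120,90),(35,255,255));print(b.min(0),b.max(0))
E
```

```text
time_s: 9.3
eef_pos: [399.5, -61.5, 208.4]
ee_rot: [-0.0, 0.996, 0.09, -0.001]
force: [1.7, -0.9, -0.6]
grip_width: 0.594
grip_force: 41.9
time_s: 9.68
eef_pos: [400.8, -59.0, 208.9]
ee_rot: [-0.0, 0.996, 0.09, -0.0]
force: [-0.5, 0.0, 0.6]
grip_width: 0.596
grip_force: 42.0
eef [400.76288561 -58.99483224 208.9344679 ] [ 0.002 -0.005 -0.001 -0.001 -0.002 -0.002] 41.953901052474976
[307  21] [363 117] blue (array([503.2, -52.9]), array([49.9, 81.4]), 10.4)
10.382135930464994 [-7.71776227e-04  5.41004785e-04 -9.99999556e-01]
[463   0] [540 122]
```

View pics/w5.png

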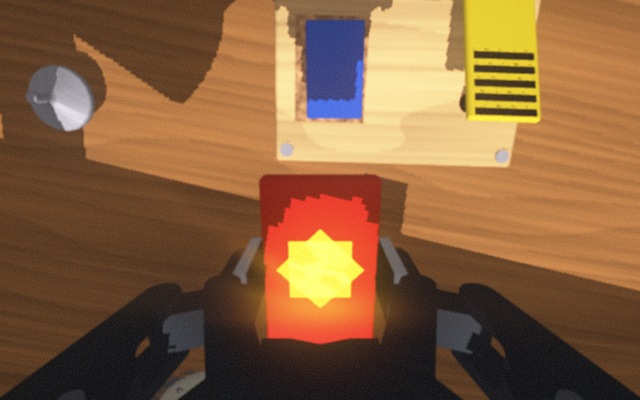

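Blue is at (335,70) px, the pedal at (502,60), and the slab is held squarely. The blue mask came out 2 mm small, so I'll check it with a looser mask and work out the shift.

Run:
```python
from h import *
s,c=pickle.load(open('pics/w5.pkl','rb'))
b=blob(c,(290,0,385,140),(100,90,30),(135,255,255)); r=rect(s,c,b,40); print(b.min(0),b.max(0),r)
r2=rect(s,c,np.array([(305,19),(365,18),(366,120),(306,122)]),40); print(r2)
f=plane(s,c,[(320,175.5)],s['eef_pos'][2]+6.8)[0]; t=np.radians(10.4); u=np.array([np.cos(t),np.sin(t)])
off=(f[:2]-s['eef_pos'][:2])@u-42; print('red offset along tool x',off)
print('pad/ped toe',plane(s,c,[(466,121),(540,121)],86).round(1), 'tread rib mid',plane(s,c,[(504,88)],79).round(1),'base screws',plane(s,c,[(287,149),(502,156)],16).round(1))
s1,c1=pickle.load(open('pics/w3.pkl','rb'));b=blob(c1,(270,120,370,240),(-8,185,80),(6,255,255));print(rect(s1,c1,b,12))
```

```text
[306  20] [363 117] (array([503.6, -52.8]), array([50.9, 82.4]), 10.7)
(array([502.7, -53.6]), array([56.7, 87.5]), 12.2)
red offset along tool x 0.14589872305627694
pad/ped toe [[ 480.2 -163.    86. ]
 [ 491.1 -221.9   86. ]] tread rib mid [[ 510.9 -188.5   79. ]] base screws [[ 422.1  -19.4   16. ]
 [ 455.7 -243.2   16. ]]
(array([509.3, 363. ]), array([51.7, 84.6]), 15.9)
```

```bash
python3 -m handwheel '[[[35,2,0,0,0,0,-0.3],[35,2,-10,0,0,0,-0.3],[33,2,-30,0,0,0,-0.3],[0,0,-40,0,0,0,-0.3],[0,0,-40,0,0,0,-0.3],[0,0,-25,0,0,0,-0.3],[0,0,0,0,0,0,-0.3],[0,0,0,0,0,0,-0.3]]]' 40
```

```text
time_s: 10.72
eef_pos: [504.4, -53.8, 65.3]
ee_rot: [0.0, 0.996, 0.09, 0.001]
force: [0.4, -0.6, -0.5]
grip_width: 0.595
grip_force: 41.9
```

Run:
```python
from h import *
s=sense();q=R.from_quat(s['ee_rot'][[1,2,3,0]]).as_matrix();print(s['eef_pos'],np.degrees(np.arctan2(q[1,0],q[0,0])),s['force'],s['dq'].round(3))
```

```text
[504.39445395 -53.77002252  65.31841827] 10.322967944700695 [ 0.42804425 -0.55527189 -0.52895272] [-0.004 -0.014 -0.004 -0.002 -0.004  0.   ]
```

```bash
python3 -m handwheel '[[[-0.5,0.7,-14,0,0,0,-0.3],[0,0,-4,0,0,0,-0.3],[0,0,-1,0,0,0,-0.3],[0,0,0,0,0,0,-0.3]]]' 40
```

```text
time_s: 11.22
eef_pos: [503.4, -53.5, 45.4]
ee_rot: [0.0, 0.996, 0.089, 0.0]
force: [-0.2, 0.1, -0.5]
grip_width: 0.596
grip_force: 42.0
```

```bash
python3 -m handwheel '[[[0,0,-0.7,0,0,0,-0.3],[0,0,0,0,0,0,-0.3]]]' 40
```

```text
time_s: 11.48
eef_pos: [503.5, -53.5, 45.2]
ee_rot: [0.0, 0.996, 0.089, 0.0]
force: [-1.1, -0.5, 4.8]
grip_width: 0.594
grip_force: 42.5
```

Contact with the pile (4.8 N). I'll release, then rise straight up.

```bash
python3 -m handwheel '[[[0,0,0,0,0,0,0.35],[0,0,0,0,0,0,0.5],[0,0,0,0,0,0,0.6],[0,0,15,0,0,0,0.6],[0,0,40,0,0,0,0.6],[0,0,50,0,0,0,0.6],[-40,0,50,0,0,0,0.2],[-60,0,0,0,0,0,-0.5]]]' 40
python3 -m handwheel '[[[0,0,0,0,0,0,-1],[0,0,0,0,0,0,-1],[0,0,0,0,0,0,-1]]]' 40
python3 - <<'E'
from h import *
s,c=snap('wrist','w6'); print('eef',s['eef_pos'],s['dq'].round(3),s['grip_width'])
b=blob(c,(250,0,450,250),(-8,150,60),(6,255,255));print(b.min(0),b.max(0),'red',rect(s,c,b,52))
a=c['image'][0:200,220:560]; cv2.imwrite('pics/w6c.png',cv2.resize(a,(800,470),interpolation=cv2.INTER_CUBIC)[:,:,::-1])
E
```

```text
time_s: 12.48
eef_pos: [404.8, -54.0, 202.1]
ee_rot: [0.002, 0.996, 0.09, 0.003]
force: [-0.1, -0.1, -0.3]
grip_width: 0.401
grip_force: 0.0
time_s: 12.85
eef_pos: [405.0, -53.6, 198.7]
ee_rot: [0.0, 0.996, 0.09, 0.0]
force: [0.2, -0.3, 0.3]
grip_width: -0.004
grip_force: 0.0
eef [405.04857924 -53.60751939 198.66872074] [ 0.     0.007  0.006 -0.    -0.001 -0.001] -0.0043464114631381395
[310  22] [372 126] red (array([501.9, -53. ]), array([51.1, 82.5]), 10.3)
```

View pics/w6c.png

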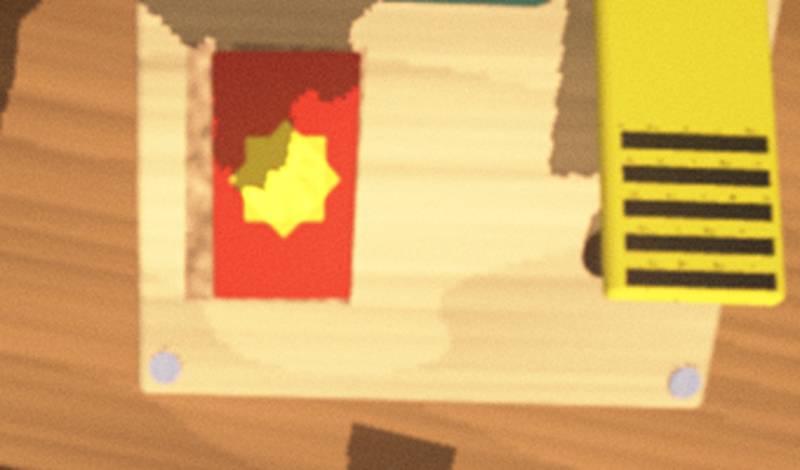

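The red layer sits squarely at (502,-53) with yaw 10.3°, and no blue shows around it. Blue was at (503.3,-53.1). The strip on the left at crop x 187–212 is shadow, cast the same way as the pedal's. Next, the pedal tread.

Run:
```python
from h import *
s,c=pickle.load(open('pics/w6.pkl','rb'))
S=plane(s,c,[(290.1,156.6),(511.1,162.6)],16); yaw=np.arctan2((S[1]-S[0])[0],-(S[1]-S[0])[1]); print(S.round(1),np.degrees(yaw))
T=plane(s,c,[(478,126.5),(553,128.5)],86); toe=T.mean(0); print(T.round(1),'w',np.linalg.norm(T[1]-T[0]),np.degrees(np.arctan2((T[1]-T[0])[0],-(T[1]-T[0])[1])))
tr=toe[:2]+18.6*np.array([np.cos(yaw),np.sin(yaw)]); print('tread',tr,'delta',tr-s['eef_pos'][:2])
```

```text
[[ 421.1  -19.3   16. ]
 [ 455.5 -243.5   16. ]] 8.73637087513689
[[ 481.7 -163.7   86. ]
 [ 490.9 -222.1   86. ]] w 59.11937539540226 8.960822469615918
tread [ 504.65365427 -190.05215264] delta [  99.60507503 -136.44463325]
```

```bash
python3 -m handwheel '[[[20,-45,0,0,0,0,-1],[40,-46,0,0,0,0,-1],[40,-45,0,0,0,0,-1],[0,0,-45,0,0,0,-1],[0,0,-40,0,0,0,-1],[0,0,-19,0,0,0,-1],[0,0,0,0,0,0,-1]]]' 40
```

```text
time_s: 13.78
eef_pos: [504.1, -189.2, 93.0]
ee_rot: [-0.001, 0.996, 0.09, -0.001]
force: [-0.7, 0.0, 1.5]
grip_width: 0.003
grip_force: 0.0
```

Now press along the tread's arc, in slow steps.

```bash
python3 -m handwheel '[[[-1,0,-6,0,0,0,-1],[-2,0,-8,0,0,0,-1],[-2,0,-8,0,0,0,-1],[-1,0,-8,0,0,0,-1],[-1,0,-7,0,0,0,-1],[-1,0,-6,0,0,0,-1],[0,0,-3,0,0,0,-1],[0,0,0,0,0,0,-1]]]' 40
```

```text
time_s: 14.78
eef_pos: [496.4, -190.3, 49.3]
ee_rot: [0.001, 0.996, 0.09, 0.0]
force: [-2.8, -2.8, 5.2]
grip_width: -0.001
grip_force: 2.8
```

```bash
python3 -m handwheel '[[[0,0,-2,0,0,0,-1],[0,0,-2,0,0,0,-1],[0,0,-1.5,0,0,0,-1],[0,0,0,0,0,0,-1]]]' 40
```

```text
time_s: 15.28
eef_pos: [496.4, -190.4, 45.5]
ee_rot: [0.001, 0.996, 0.09, 0.0]
force: [-10.5, -0.2, 22.8]
grip_width: -0.001
grip_force: 11.9
```

The pedal is at its stop (tip at z 37.5, force jumped to 23 N). Hold for a second, then release gently.

```bash
python3 -m handwheel '[[[0,0,0,0,0,0,-1],[0,0,0,0,0,0,-1],[0,0,0,0,0,0,-1],[0,0,0,0,0,0,-1],[0,0,0,0,0,0,-1],[0,0,0,0,0,0,-1],[0,0,0,0,0,0,-1]]]' 40
python3 -c "
from h import *
for n in('side','scene'): snap(n,n+'h')"
python3 -m handwheel '[[[0,0,5,0,0,0,-1],[1,0,6,0,0,0,-1],[1,0,8,0,0,0,-1],[2,0,8,0,0,0,-1],[2,0,8,0,0,0,-1],[1,0,8,0,0,0,-1],[0,0,8,0,0,0,-1],[0,0,20,0,0,0,-1]]]' 40
python3 -m handwheel '[[[-30,0,50,0,0,0,-1],[-40,40,50,0,0,0,-1],[-40,40,10,0,0,0,-1],[0,50,0,0,0,0,-1],[0,0,0,0,0,0,-1],[0,0,0,0,0,0,-1],[0,0,0,0,0,0,-1]]]' 40
python3 - <<'E'
from h import *
s,c=snap('wrist','w7'); print('eef',s['eef_pos'],s['dq'].round(3))
b=blob(c,(250,0,450,250),(-8,150,60),(6,255,255));print(b.min(0),b.max(0),'red',rect(s,c,b,52))
h=pickle.load(open('pics/sideh.pkl','rb'))[1]['image'][165:265,260:400]; e=pickle.load(open('pics/sceneh.pkl','rb'))[1]['image'][170:270,225:365]
s2,c2=snap('side','s7'); g=c2['image'][165:265,260:400]
ims=[cv2.resize(i,(400,290),interpolation=cv2.INTER_CUBIC) for i in(h,e,g,c['image'][0:200,220:500])]
cv2.imwrite('pics/end.png',np.vstack([np.hstack(ims[:2]),np.hstack(ims[2:])])[:,:,::-1])
E
```

```text
time_s: 16.15
eef_pos: [496.4, -190.4, 45.5]
ee_rot: [0.001, 0.996, 0.09, 0.0]
force: [-10.5, 0.4, 23.8]
grip_width: -0.001
grip_force: 11.9
time_s: 17.25
eef_pos: [502.5, -189.0, 113.6]
ee_rot: [-0.001, 0.996, 0.09, -0.001]
force: [0.5, -0.2, 1.1]
grip_width: -0.003
grip_force: 0.0
time_s: 18.12
eef_pos: [400.1, -67.1, 215.1]
ee_rot: [-0.0, 0.996, 0.089, -0.0]
force: [0.1, -0.3, -0.7]
grip_width: 0.0
grip_force: 0.0
eef [400.12618355 -67.07216921 215.06958169] [-0.002  0.001  0.001  0.    -0.001  0.002]
[297  17] [355 117] red (array([502., -53.]), array([51.1, 82.9]), 10.2)
```

View pics/end.png

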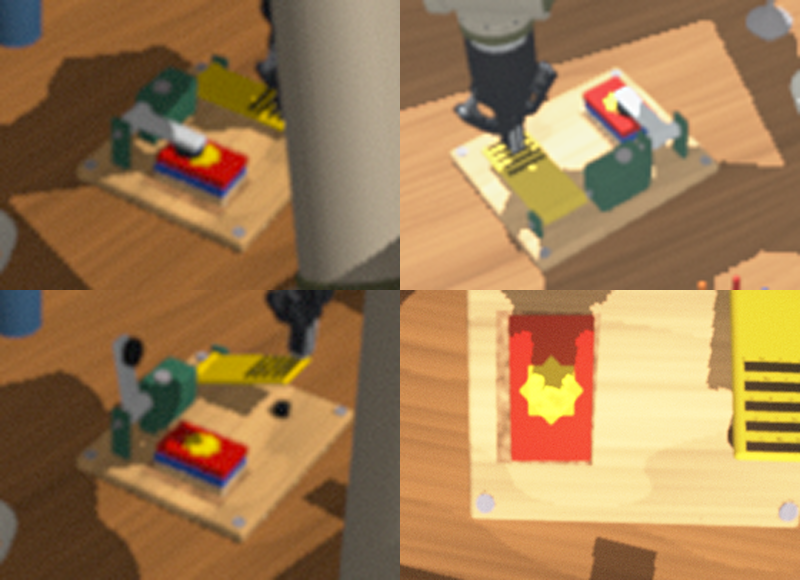

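The top row shows the pad pressing on the red layer at (190,150), with the pedal down. The bottom row shows the pedal and presser back up and the pile neat at (200,455). The red layer hasn't moved, at (502,-53).

```bash
python3 -c "
from rig import *
print(finish_job())"
```

```text
the job is handed in; nothing more can be done
None
```

The red star layer lies squarely on the pile. The press was held at its stop for about a second and has sprung back up, and the job was handed in at about 18 s; no verdict came back.

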